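# Bring the red ring jar to the front of the click-stop rack and unscrew its lid

### The arm

A 6-joint arm with a two-finger parallel gripper is mounted at the origin on the work surface. World frame = base frame: x ahead of the robot, y to its left, z up, the work surface at z = 0. Lengths are in m, angles in rad, forces in N, time in s.
With the tool pointing down it reaches from about 0.375 to 0.975 m from the base axis. Payload 3.8 kg.
Tool frame: the origin (TCP) lies at the very end of the fingers, on their centre line; the grasp point (between the pads) lies 19 mm behind it; z points along the fingers, y is the direction in which the jaws open and shut (so a half turn about z gives the same grasp; the last joint's range is limited). The gripper opens to 85 mm and grips with 20 to 120 N. Pads are 22 mm wide; open, the fingers measure 114 mm over their backs; the gripper's body (76 mm by 85 mm) begins 54 mm behind the grasp point. The pads swing forward as they close: fully open they stand 13 mm farther back than shut.
Start: joints at [-1.353, 0.264, 1.604, -0, 1.274, -0.037], TCP at [0.17, -0.653, 0.231] pointing down, gripper open.
Joint ranges: [-2.63, 2.63], [-0.94, 2.18], [0.31, 2.57], [-1.31, 4.45], [0, 2.66], [-2.55, 2.55]. Speed limits (rad/s): [2.57, 2.57, 3.14, 3.14, 3.14, 3.14].

### API

Orientations are given as a rotation vector (axis times angle).
In Python, from workcell import read_state, read_camera, camera_info, finish_job gives the robot as it stands. The module is installed in compiled form; this text tells all that it offers.
- The arm moves only by the tool play_rows, never from a script. Its argument "motion" is a list of rows, each a list of 5 numbers: the shift along the tool's x, y, z in units of 1000 mm (1.0 is 1000 mm), then the turn about the tool's z in units of 2 pi rad (1.0 is 2 pi rad), then the finger opening in mm, from 0 to 85.4. A call has 1 to 5 rows; each row shifts and turns the commanded pose from where the row before left it, along the tool's axes as they then stand; what a row does not reach is not made up. A row lasts 1/8 s, in which the tool goes at most 62.5 mm and 10.7 degrees, less where a joint would pass 70% of its speed; a pose out of reach is approached as far as the arm can. A call with a number of a shift or a turn outside -1 to 1 is refused whole. A call with a gripper value outside its range is refused whole. The fingers move at their own pace and stop on an object; "squeeze" is the grip in N (left out, the last holds). Time passes only in rows, so rows that do not move let the fingers close. It gives the time, the measured TCP pose, the force and the opening at its end, in the units of the state.
- read_state(): the state, without advancing time (a new reading comes with each control period).
- read_camera(name): name is "side" or "top" or "wrist"; returns the picture (400x640x3 uint8, red, green, blue); there is no depth.
- camera_info(name): a dict with "intrinsics" (3x3 intrinsics, pixels), "pose" (4x4, takes a point from camera to world coordinates). Camera axes: x right, y down, z forward; pixel columns grow to the right and rows downward; lengths in m; the calibration is good to about 2 mm. A picture is of the moment at which its call begins: read the wrist's pose just before it. camera_info takes no time and is no camera call; for the wrist camera it gives the pose at the moment of the call.
- finish_job(): hands the job in, once; it reports no verdict.
The state is a dict: "time": time; "q": joint angles; "joint_vel": joint speeds; "joint_torque": joint torques, N m; "tool_pos": TCP position; "tcp_rot": TCP orientation; "wrist_force": force on the tool from outside, world axes, zero at the start; "torque": the same for the moment, N m; "width": opening from 0.0 (shut) to 1.0 (fully open).
Only numpy, scipy, OpenCV 4.12 (cv2) and the standard library are available. Lean on these libraries where they do the work, as an engineer would, in place of code of your own. Each camera call takes 0.05 s, during which the arm holds its last target. There are 200 camera calls.

### The job

Turn the revolving rack of leg-ring jars by one click so that the jar with the red lid stands at the brass pointer in front. Then, with the click and the square pocket bracing the jar, unscrew its tight lid, turning only until the thread lets go (about a fifth to a quarter of a turn), lift the lid straight off without pulling the jar out of its pocket, and finish while still holding the lid level, about two centimetres above the open jar's mouth and in line with it. Leave the other jars in their pockets and the things on the table alone.

Things in the scene. Friction and masses are not known exactly. Their poses are not given: they have to be found in the camera images.
- rack: fixed foot of a revolving rack: grey round base 244 mm across, origin at its centre on the table; its -x is the front, with a brass pointer tooth 140 mm out; +x the back, with the roller housing, to 162 mm. On it a green turntable (232 mm, top 24 mm high) carries 4 square plywood pockets (59 mm inside, walls 20 mm high), centres 72 mm out, front, left, back, right; hub 32 mm wide, 96 mm high
- rotor (a joint): turn of the green turntable about the rack's centre, rad: 0 at the start, grows counter-clockwise from above, endless both ways. Clicks firmly into a notch every quarter turn (multiples of 1.571): about 1.1 N m (11 to 12 N at a post) pushes it out of a click, little between clicks, and it snaps in over the last 4 degrees. The click withstands the torque of the tight lid
- rack_front (a point): the place at the brass pointer: fixed point of the rack 72 mm in front of its centre, 24 mm above the work surface, where the front jar's underside has its centre
- jar_red: jar of red leg rings, the one to open: clear square jar 57 x 57 mm, 58 mm tall to the shoulder, neck 43 mm across, 0.2 to 0.35 kg. Origin: centre of the underside, z up. Stands loose in its pocket (1 mm play each side), which keeps it from turning but not from being lifted; at the start in the left or the right pocket
- jar_red_rim (a point): centre of the red jar's mouth, at the top of the rim, 76 mm above its underside
- lid_red: red screw lid, 54 mm across, 24 mm high, 25 g; origin centre of its lower edge. Tight: lower edge 64 mm, flat top 88 mm above the jar's underside. Opens counter-clockwise from above; its seal drags, so turning takes 0.4 N m (grip 40 N); the thread lets go after 60 degrees (plus up to 5 of play); past 105 the next thread start catches it: 80 (1.4 rad) is right. While caught it lifts the jar along
- lid_red_dot (a point): white dot on the lid's top, 21 mm from its axis; with the lid tight it lies towards the jar's own +x (within 3 degrees)
- post0 (a point): centre of the top end of finger post 0 on the turntable, at the start back left between two pockets: upright black grip 16 mm across, 48 to 88 mm above the work surface, on a 9 mm rod, 100 mm from the rack's centre. Jars are 42 mm from its axis, lid edges 45 mm; lids reach 112 mm above the work surface. It moves on a circle with the turntable
- post1 (a point): centre of the top end of finger post 1 on the turntable, at the start front left between two pockets: upright black grip 16 mm across, 48 to 88 mm above the work surface, on a 9 mm rod, 100 mm from the rack's centre. Jars are 42 mm from its axis, lid edges 45 mm; lids reach 112 mm above the work surface. It moves on a circle with the turntable
- post2 (a point): centre of the top end of finger post 2 on the turntable, at the start front right between two pockets: upright black grip 16 mm across, 48 to 88 mm above the work surface, on a 9 mm rod, 100 mm from the rack's centre. Jars are 42 mm from its axis, lid edges 45 mm; lids reach 112 mm above the work surface. It moves on a circle with the turntable
- post3 (a point): centre of the top end of finger post 3 on the turntable, at the start back right between two pockets: upright black grip 16 mm across, 48 to 88 mm above the work surface, on a 9 mm rod, 100 mm from the rack's centre. Jars are 42 mm from its axis, lid edges 45 mm; lids reach 112 mm above the work surface. It moves on a circle with the turntable
- jar_blue: jar of blue leg rings with its blue lid screwed on (it stays shut): clear square jar 57 x 57 mm, 58 mm tall, round lid 54 mm across, top 88 mm above the jar's underside. Origin: centre of the underside, z up. Stands loose in a pocket of the rack
- jar_yellow: jar of yellow leg rings with its yellow lid screwed on (it stays shut): clear square jar 57 x 57 mm, 58 mm tall, round lid 54 mm across, top 88 mm above the jar's underside. Origin: centre of the underside, z up. Stands loose in a pocket of the rack
- jar_green: jar of green leg rings with its green lid screwed on (it stays shut): clear square jar 57 x 57 mm, 58 mm tall, round lid 54 mm across, top 88 mm above the jar's underside. Origin: centre of the underside, z up. Stands loose in a pocket of the rack
- stamp_a: rubber stamp with a turned wooden handle, standing upright, foot 26 x 50 mm, 73 mm tall; origin centre of its underside
- stamp_b: rubber stamp with a turned wooden handle, standing upright, foot 26 x 36 mm, 73 mm tall; origin centre of its underside
- stamp_c: rubber stamp with a turned wooden handle, standing upright, foot 26 x 60 mm, 73 mm tall; origin centre of its underside
- ink_pad: dark flat ink pad tin 75 x 120 x 14 mm, lying; origin centre of its underside
- pen: blue and white pen 110 mm long, lying along its own x; origin centre of its underside
Not all that is in view belongs to the job. What is meant by the jar_green is not orange, and is the larger of those in its own colour.

How it is judged:
On the way, in this order (a step that is already met when the one before it is completed fails the run):
1. the red jar stands at the front pointer with the rack at rest in its click and the lid still on (horizontal distance between jar_red and rack_front below 0.006 m and z of jar_red in the frame of rack below 0.03 m and angle between jar_red's own z axis and vertical below 0.08 rad and velocity of joint rotor between -0.05 and 0.05 rad/s and z of lid_red in the frame of jar_red below 0.07 m), for 0.3 s.
2. the red lid has come free of its thread and is lifted clear of the jar, which still sits at the pointer (horizontal distance between jar_red and rack_front below 0.006 m and z of jar_red in the frame of rack below 0.03 m and angle between jar_red's own z axis and vertical below 0.08 rad and z of lid_red in the frame of jar_red above 0.078 m), for 0.1 s.
At the end, for the whole second after the job is handed in: Red jar seated (raised under 6 mm, upright), within 6 mm of the front place, rack at rest; lid held by the fingers alone, still, level within 8 deg, lower edge 6 to 45 mm above the rim, axes within 12 mm, dot on the jar's +y side (over 6 mm); other jars upright in their pockets (horizontal distance between jar_red and rack_front below 0.006 m and z of each of jar_red, jar_blue, jar_yellow, jar_green in the frame of rack below 0.03 m and angle between each of jar_red, jar_blue, jar_yellow, jar_green's own z axis and vertical below 0.08 rad and velocity of joint rotor between -0.05 and 0.05 rad/s and z of lid_red in the frame of jar_red between 0.082 and 0.121 m and horizontal distance between lid_red and jar_red below 0.012 m and angle between lid_red's own z axis and vertical below 0.15 rad and y of lid_red_dot in the frame of jar_red above 0.006 m and linear speed of lid_red below 0.02 m/s and contact force between the fingers and lid_red above 1.5 N and contact force between lid_red and jar_red below 0.2 N and contact force between lid_red and rack below 0.2 N); the arm keeps its last pose, push and grip.
It fails at once if the red jar is pulled more than 10 mm up out of its pocket or tipped (z of jar_red in the frame of rack above 0.034 m or angle between jar_red's own z axis and vertical above 0.15 rad).
It fails at once if the rack is spun well past the next click (value of joint rotor above 2.2 rad or value of joint rotor below -2.2 rad).
It fails at once if another jar is lifted out of its pocket or tipped (z of any of jar_blue, jar_yellow, jar_green in the frame of rack above 0.034 m or angle between any of jar_blue, jar_yellow, jar_green's own z axis and vertical above 0.2 rad).
It fails at once if a thing on the table is knocked over or shifted more than 20 mm (distance of any of stamp_a, stamp_b, stamp_c, ink_pad, pen from where it was at the start of the episode above 0.02 m or angle between any of stamp_a, stamp_b, stamp_c's own z axis and vertical above 0.5 rad).
It also fails if it takes over 48 s, if anything falls off the work surface, if the arm or the gripper's body presses on something with over 40 N, if the wrist force passes 120 N, or if a joint passes its speed limit or range.

## Working session

There is one attempt and no reset: what is moved stays moved. The work goes in short steps, Python scripts to look and compute and a tool call to move; the robot and the scene stay as the last step left them, time stands still between calls to the robot, and variables do not carry over. Pictures are saved under pics/ and viewed, about 8 in all and at most 12, crops included, and the job is handed in when it is done.

Besides the shell and the picture viewer there is one more tool, called by a JSON object that holds its "api" and its "payload", one argument or row to a line. play_rows: Moves the arm, as the interface text tells. Shifts and turns lie within -1 to 1; 1 stands for 1000 mm of shift or 2 pi rad of turn. Its arguments: {"type":"object","properties":{"motion":{"type":"array","items":{"type":"array","items":{"type":"number"}}},"squeeze":{"type":"number"}},"required":["motion"]}

```bash
mkdir -p pics; cat > h.py <<'E'
import numpy as np, cv2
from workcell import *
def snap(n,f):
    c=camera_info(n); im=read_camera(n)
    cv2.imwrite('pics/'+f+'.png',im[:,:,::-1]); return im,c
def ray(c,u,v,z):
    K=np.array(c['intrinsics']);T=np.array(c['pose'])
    d=T[:3,:3]@np.linalg.solve(K,[u,v,1.]);return T[:3,3]+d*(z-T[2,3])/d[2]
def proj(c,p):
    T=np.array(c['pose']);q=np.array(c['intrinsics'])@(T[:3,:3].T@(np.array(p)-T[:3,3]));return q[:2]/q[2]
E
python3 - <<'E'
from h import *
for n in('side','top'):
    im,c=snap(n,n+'0');print(n,np.round(c['pose'],3).tolist(),np.round(c['intrinsics'],1).tolist())
print(read_state())
E
```

```text
side [[-0.717, -0.464, 0.519, -0.169], [-0.697, 0.479, -0.533, 0.787], [-0.001, -0.745, -0.668, 0.993], [0.0, 0.0, 0.0, 1.0]] [[491.2, 0.0, 320.1], [0.0, 491.2, 196.0], [0.0, 0.0, 1.0]]
top [[-0.047, -0.975, 0.217, 0.168], [-0.999, 0.046, -0.008, 0.077], [-0.003, -0.217, -0.976, 1.717], [0.0, 0.0, 0.0, 1.0]] [[469.9, 0.0, 327.3], [0.0, 469.9, 206.7], [0.0, 0.0, 1.0]]
{'time': 0.1, 'q': array([-1.35288400e+00,  2.64647174e-01,  1.60529561e+00, -2.10210283e-05,
        1.27371797e+00, -3.69123481e-02]), 'joint_vel': array([-0.0002561 , -0.00217195, -0.00230543, -0.00049193,  0.00143095,
       -0.00023955]), 'joint_torque': array([-4.24493355e-04, -5.16706252e+01, -3.68590629e+01, -1.35405144e-04,
        6.27354893e-03, -8.31166602e-06]), 'tool_pos': array([ 0.16998422, -0.65252817,  0.23007577]), 'tcp_rot': array([-3.11408459e+00, -3.98943651e-01,  3.24815629e-04]), 'wrist_force': array([ 0.47486716, -0.43712908, -0.61860598]), 'torque': array([ 0.0049025 , -0.01164776, -0.05353548]), 'width': 1.002461468096067}
```

View pics/top0.png

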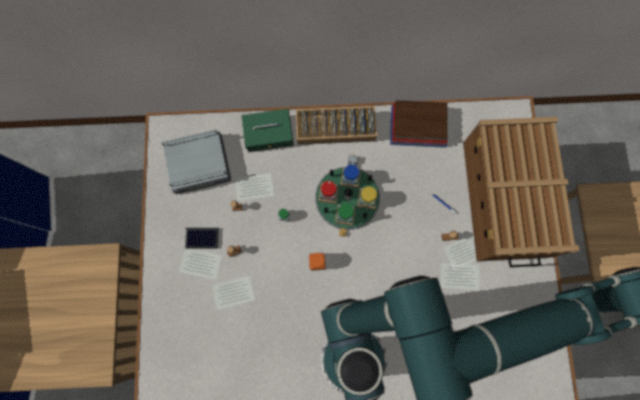

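View pics/side0.png

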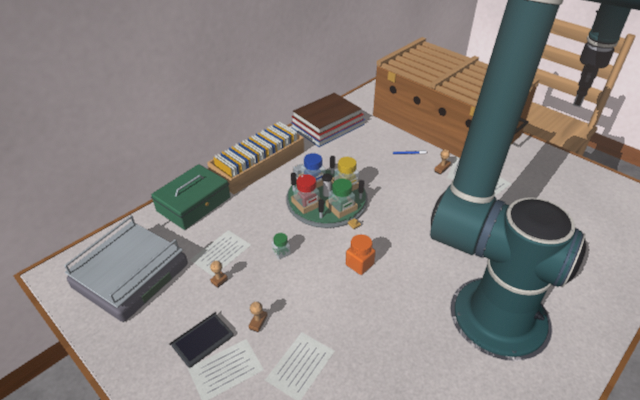

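The red jar is at top-view pixel (329,189), in the left pocket, so the rack has to turn +90°. The green candidates are the rack jar at (346,210), a small one on the table at (283,214), and an orange one at (317,261). The rack jar is jar_green because it is larger and not orange. Next I'll measure lid centroids and look at an enlarged crop.

```bash
cat >> h.py <<'E'
def blob(im,col,box):
    h=cv2.cvtColor(im,cv2.COLOR_RGB2HSV);H,S,V=[h[...,i].astype(int) for i in range(3)]
    r={'red':(H<6)|(H>172),'blue':(H>105)&(H<130),'yellow':(H>18)&(H<32),'green':(H>50)&(H<80)}[col]
    m=(r&(S>150)&(V>70)).astype(np.uint8);k=np.zeros_like(m);a,b,c,d=box;k[b:d,a:c]=m[b:d,a:c]
    n,l,s,ce=cv2.connectedComponentsWithStats(k);i=1+s[1:,4].argmax();return ce[i],s[i]
E
python3 - <<'E'
from h import *
for n,box in(('top',(300,140,400,245)),('side',(270,140,380,235))):
    im=cv2.imread(f'pics/{n}0.png')[:,:,::-1].copy();c=camera_info(n)
    for k in('red','blue','yellow','green'):
        ce,s=blob(im,k,box);print(n,k,ce.round(1),s,ray(c,*ce,.11).round(4))
t=cv2.imread('pics/top0.png')[145:245,300:400];s=cv2.imread('pics/side0.png')[140:240,270:385]
cv2.imwrite('pics/z.png',np.hstack([cv2.resize(t,(400,400),interpolation=2),cv2.resize(s,(400,400),interpolation=2)]))
c=camera_info('top');print('pointer',ray(c,343,232,.02))
E
```

```text
top red [328.1 188.5] [321 182  15  14 164] [0.5915 0.0584 0.11  ]
top blue [351. 172.] [344 165  15  14 152] [ 0.6483 -0.0258  0.11  ]
top yellow [368.5 193.8] [362 187  14  14 151] [ 0.5653 -0.0829  0.11  ]
top green [344.6 209.6] [340 205  11  11  33] [0.5123 0.0043 0.11  ]
side red [305.6 183.1] [296 175  20  17 256] [0.5845 0.0712 0.11  ]
side blue [311.9 161.1] [305 154  16  16 205] [ 0.6421 -0.0115  0.11  ]
side yellow [346.2 164.8] [338 157  18  17 230] [ 0.5584 -0.0681  0.11  ]Traceback (most recent call last):
  File "<stdin>", line 5, in <module>
  File "h.py", line 15, in blob
    n,l,s,ce=cv2.connectedComponentsWithStats(k);i=1+s[1:,4].argmax();return ce[i],s[i]
                                                     ~~~~~~~~~~~~~~^^
ValueError: attempt to get argmax of an empty sequence
```

{"api": "play_rows", "payload": {
  "motion": [
    [0.037,-0.033,-0.006,0,85],
    [0.037,-0.033,-0.006,0,85],
    [0.037,-0.033,-0.006,0,85],
    [0.037,-0.033,-0.006,0,85],
    [0.037,-0.033,-0.006,0,85]
  ]
}}

```text
time: 0.72
tool_pos: [0.3081, -0.4452, 0.2609]
tcp_rot: [-3.115, -0.399, 0.0]
wrist_force: [0.2, -0.2, -0.1]
width: 0.995
```

{"api": "play_rows", "payload": {
  "motion": [
    [0.037,-0.033,-0.006,0,60],
    [0.037,-0.033,-0.006,0,60],
    [0.037,-0.033,-0.006,0,60],
    [0.037,-0.033,-0.006,0,60],
    [0.037,-0.033,-0.006,0,60]
  ]
}}

```text
time: 1.35
tool_pos: [0.4454, -0.239, 0.2911]
tcp_rot: [-3.116, -0.399, 0.001]
wrist_force: [0.9, 0.0, -0.2]
width: 0.701
```

{"api": "play_rows", "payload": {
  "motion": [
    [0.037,-0.033,-0.006,0,50],
    [0.037,-0.033,-0.006,0,50],
    [0.037,-0.033,-0.006,0,50],
    [0.037,-0.033,-0.006,0,50],
    [0,0,0,0,40]
  ]
}}

```text
time: 1.98
tool_pos: [0.5562, -0.0728, 0.3151]
tcp_rot: [-3.114, -0.406, -0.0]
wrist_force: [0.9, -0.8, 0.5]
width: 0.469
```

```bash
python3 - <<'E'
from h import *
s=read_state();print(s['time'],s['q'].round(3),s['tool_pos'],s['tcp_rot'],s['width'])
im,c=snap('wrist','w1');print(np.round(c['pose'],3).tolist())
E
```

```text
1.975 [-1.750e-01  6.000e-03  1.741e+00  1.000e-03  1.394e+00  1.136e+00] [ 0.55621381 -0.07279744  0.31508883] [-3.11446092e+00 -4.06054081e-01 -2.62769951e-04] 0.46945039007024675
[[0.256, -0.932, -0.257, 0.622], [-0.967, -0.247, -0.067, -0.056], [-0.001, 0.266, -0.964, 0.457], [0.0, 0.0, 0.0, 1.0]]
```

View pics/w1.png

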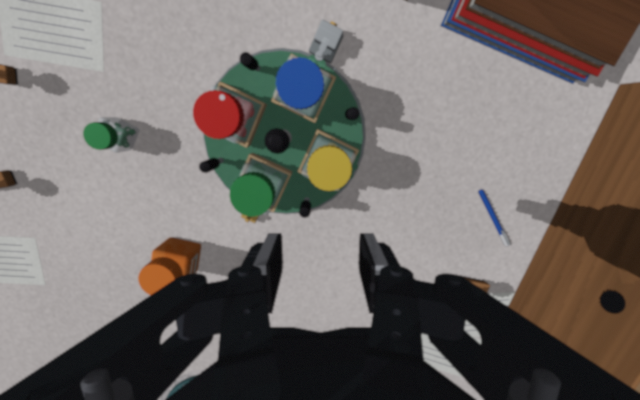

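The wrist view shows the red lid at (219,115), blue at (300,83), yellow at (330,169), green at (251,195), the hub at (278,140), post0 near (247,60) and post1 near (208,166).

```bash
python3 - <<'E'
from h import *
im=cv2.imread('pics/w1.png')[:,:,::-1].copy();c=camera_info('wrist')
L={}
for k in('red','blue','yellow','green'):
    ce,s=blob(im,k,(180,40,380,225));L[k]=ray(c,*ce,.111)[:2];print(k,ce.round(1),s,L[k].round(4))
ctr=sum(L.values())/4
x=L['blue']-L['green'];l=L['red']-L['yellow'];x=x/np.linalg.norm(x)+np.array([l[1],-l[0]])/np.linalg.norm(l);yaw=np.arctan2(x[1],x[0])
print('centre',ctr,'hub',ray(c,278,140,.096),'yaw',np.degrees(yaw))
P=lambda r,a,z:np.r_[ctr+r*np.array([np.cos(yaw+a),np.sin(yaw+a)]),z]
for i in range(4):
    p=P(.1,np.pi/4+i*np.pi/2,.088);print('post',i,p.round(4),proj(c,p).round(1),'foot',proj(c,np.r_[p[:2],.048]).round(1))
print('front',P(.072,np.pi,.1),'nadir',proj(c,[.622,-.056,0.1]))
cv2.imwrite('pics/z.png',cv2.resize(im[40:225,190:380,::-1],None,fx=4,fy=4,interpolation=2)[:600,:760])
E
```

```text
red [217.1 114.6] [ 194   91   47   47 1702] [0.5931 0.0569]
blue [299.5  82.7] [ 276   58   47   50 1847] [ 0.6499 -0.0257]
yellow [329. 168.] [ 308  146   44   45 1482] [ 0.5663 -0.0822]
green [251.5 194.9] [ 232  174   41   41 1097] [0.5102 0.0007]
centre [ 0.57986107 -0.01257314] hub [ 0.5812717  -0.01449736  0.096     ] yaw -10.78470174030351
post 0 [0.6626 0.0437 0.088 ] [245.1  57.2] foot [252.8  63.3]
post 1 [0.5236 0.0701 0.088 ] [204.  166.8] foot [214.9 162.1]
post 2 [ 0.4972 -0.0688  0.088 ] [305.  212.4] foot [306.4 203.7]
post 3 [ 0.6361 -0.0953  0.088 ] [354.  112.2] foot [350.7 112.6]
front [0.50913279 0.00089943 0.1       ] nadir [319.60831846 115.32667408]
```

View pics/z.png

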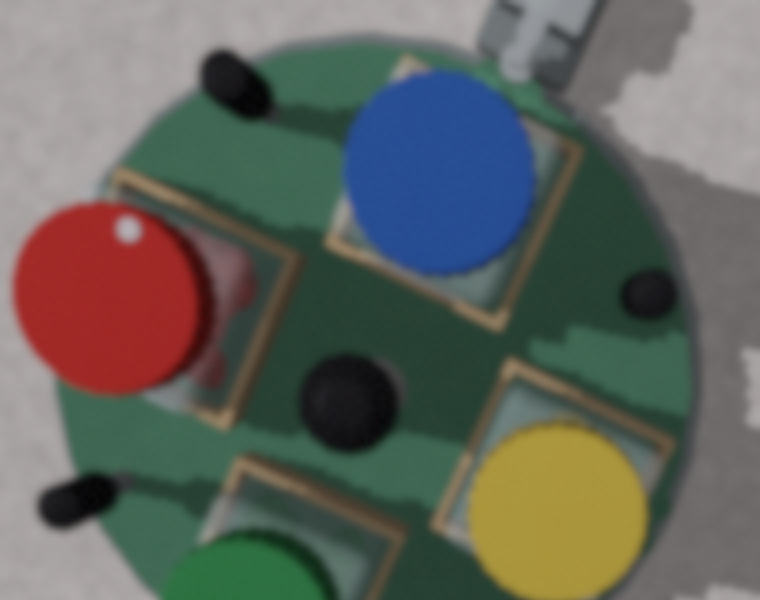

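{"api": "play_rows", "payload": {
  "motion": [
    [0.044,-0.0284,0.03,0,36],
    [0.044,-0.0284,0.03,0,36],
    [0.044,-0.0284,0.03,0,36],
    [0,0,0.03,-0.027,36],
    [0,0,0.03,-0.027,36]
  ]
}}

```text
time: 2.65
tool_pos: [0.6606, 0.0391, 0.1633]
tcp_rot: [3.001, 0.928, -0.003]
wrist_force: [-0.0, -0.9, -0.4]
width: 0.424
```

```bash
cat >> h.py <<'E'
def go(x,y,z=None,phi=None):
    from scipy.spatial.transform import Rotation as R
    s=read_state();M=R.from_rotvec(s['tcp_rot']).as_matrix();p=s['tool_pos']
    f=np.degrees(np.arctan2(M[1,0],M[0,0]));d=M.T@(np.array([x,y,p[2] if z is None else z])-p)
    print('t',s['time'],'pos',p.round(4),'phi',f.round(2),'tool d',d.round(4),'turn',None if phi is None else round(-(phi-f)/360,4),'q6',s['q'][5].round(3),'w',s['width'],'F',s['wrist_force'].round(1),'T',s['torque'].round(2))
E
python3 - <<'E'
from h import *
go(.6626,.0437,.058,34.2)
E
```

```text
t 2.65 pos [0.6606 0.0391 0.1633] phi 34.35 tool d [ 0.0044 -0.0026  0.1053] turn 0.0004 q6 0.993 w 0.42367490068046 F [-0.  -0.9 -0.4] T [-0.02 -0.   -0.05]
```

{"api": "play_rows", "payload": {
  "motion": [
    [0.001,-0.001,0.03,0,36],
    [0,0,0.03,0,36],
    [0,0,0.03,0,36],
    [0,0,0.015,0,36],
    [0,0,0,0,36]
  ]
}}

```text
time: 3.28
tool_pos: [0.66, 0.0405, 0.0587]
tcp_rot: [-3.004, -0.918, 0.005]
wrist_force: [0.3, -0.7, -0.1]
width: 0.422
```

```bash
python3 - <<'E'
from h import *
go(.6626,.0437,.058,34.2)
im,c=snap('wrist','w2')
E
```

```text
t 3.275 pos [0.66   0.0405 0.0587] phi 33.98 tool d [ 0.0039 -0.0012  0.0007] turn -0.0006 q6 1.002 w 0.4223379374632798 F [ 0.3 -0.7 -0.1] T [-0.    0.02  0.02]
```

View pics/w2.png

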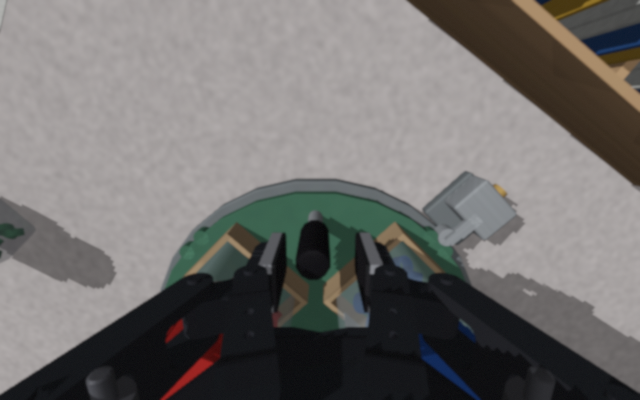

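{"api": "play_rows", "payload": {
  "motion": [
    [0.003,-0.0005,0,0,36],
    [0,0,0,0,8],
    [0,0,0,0,8],
    [0,0,0,0,8],
    [0,0,0,0,8]
  ],
  "squeeze": 50
}}

```text
time: 3.95
tool_pos: [0.6643, 0.0454, 0.0623]
tcp_rot: [-3.002, -0.919, -0.003]
wrist_force: [-2.5, 4.3, 5.0]
width: 0.172
```

```bash
python3 - <<'E'
from h import *
go(.6626,.0437,.058,34.2)
E
```

```text
t 3.95 pos [0.6643 0.0454 0.0623] phi 34.05 tool d [-0.0024  0.0005  0.0043] turn -0.0004 q6 1.005 w 0.17158706905549995 F [-2.5  4.3  5. ] T [0.73 0.4  0.08]
```

{"api": "play_rows", "payload": {
  "motion": [
    [-0.0004,-0.0087,0,-0.0139,8],
    [-0.0004,-0.0087,0,-0.0139,8],
    [-0.0004,-0.0087,0,-0.0139,8],
    [-0.0004,-0.0087,0,-0.0139,8],
    [-0.0004,-0.0087,0,-0.0139,8]
  ]
}}

```text
time: 4.58
tool_pos: [0.6344, 0.0751, 0.0624]
tcp_rot: [2.732, 1.551, 0.009]
wrist_force: [2.2, 4.3, 1.7]
width: 0.167
```

```bash
python3 - <<'E'
from h import *
a=np.radians(34.2+25);go(.5799+.1*np.cos(a),-.0126+.1*np.sin(a),.058,34.2+25)
E
```

```text
t 4.575 pos [0.6344 0.0751 0.0624] phi 59.18 tool d [-0.0033 -0.0019  0.0043] turn -0.0001 q6 0.614 w 0.16705612856412153 F [2.2 4.3 1.7] T [ 0.76 -0.16 -0.17]
```

{"api": "play_rows", "payload": {
  "motion": [
    [-0.0004,-0.0087,0,-0.0139,8],
    [-0.0004,-0.0087,0,-0.0139,8],
    [-0.0004,-0.0087,0,-0.0139,8],
    [-0.0004,-0.0087,0,-0.0139,8],
    [-0.0004,-0.0087,0,-0.0139,8]
  ]
}}

```text
time: 5.2
tool_pos: [0.5931, 0.0902, 0.0624]
tcp_rot: [-2.331, -2.105, -0.011]
wrist_force: [2.4, 9.4, 2.0]
width: 0.167
```

{"api": "play_rows", "payload": {
  "motion": [
    [-0.0004,-0.0087,0,-0.0139,8],
    [-0.0004,-0.0087,0,-0.0139,8],
    [-0.0004,-0.0087,0,-0.0139,8],
    [-0.0004,-0.0087,0,-0.0139,8],
    [-0.0003,-0.007,0,-0.0111,8]
  ]
}}

```text
time: 5.82
tool_pos: [0.5503, 0.0867, 0.0623]
tcp_rot: [-1.842, -2.542, -0.01]
wrist_force: [-3.2, 14.0, 5.1]
width: 0.167
```

```bash
python3 - <<'E'
from h import *
a=np.radians(34.2+90);go(.5799+.1*np.cos(a),-.0126+.1*np.sin(a),.058,34.2+90)
E
```

```text
t 5.825 pos [0.5503 0.0867 0.0623] phi 108.16 tool d [-0.0075 -0.0305  0.0042] turn -0.0446 q6 -0.214 w 0.16693715202959797 F [-3.2 14.   5.1] T [ 2.28  0.66 -0.04]
```

{"api": "play_rows", "payload": {
  "motion": [
    [0.0008,-0.0093,0,-0.0148,8],
    [0.0005,-0.0093,0,-0.0148,8],
    [0,-0.009,0,-0.0148,8],
    [0,0,0,0,8],
    [0,0,0,0,8]
  ]
}}

```text
time: 6.45
tool_pos: [0.5235, 0.074, 0.0622]
tcp_rot: [-1.472, -2.773, -0.002]
wrist_force: [-7.9, 4.1, 10.7]
width: 0.169
```

```bash
python3 - <<'E'
from h import *
a=np.radians(34.2+90);go(.5799+.1025*np.cos(a),-.0126+.1025*np.sin(a),.058,34.2+90)
im,c=snap('top','t3')
for k in('red','blue','yellow'):
    ce,s=blob(im,k,(300,140,400,245));print(k,ce.round(1),s[2:],ray(c,*ce,.11).round(4))
E
```

```text
t 6.45 pos [0.5235 0.074  0.0622] phi 124.09 tool d [-0.0008 -0.002   0.0042] turn -0.0003 q6 -0.504 w 0.16861126300962329 F [-7.9  4.1 10.7] T [0.69 1.19 0.08]
red [341.4 206.8] [2 3 5] [0.523  0.0151 0.11  ]Traceback (most recent call last):
  File "<stdin>", line 5, in <module>
  File "h.py", line 15, in blob
    n,l,s,ce=cv2.connectedComponentsWithStats(k);i=1+s[1:,4].argmax();return ce[i],s[i]
                                                     ~~~~~~~~~~~~~~^^
ValueError: attempt to get argmax of an empty sequence
```

{"api": "play_rows", "payload": {
  "motion": [
    [0,0,0,0,36],
    [0,0,0,0,36],
    [0,0,-0.04,0,36],
    [0,0,-0.05,0,60],
    [0,0,-0.05,0,68]
  ]
}}

```text
time: 7.12
tool_pos: [0.5241, 0.0724, 0.2015]
tcp_rot: [-1.473, -2.775, 0.0]
wrist_force: [0.5, 0.3, 0.6]
width: 0.796
```

```bash
python3 - <<'E'
from h import *
go(.509,.001,.3,100)
im,c=snap('wrist','w4')
for k in('red','blue','yellow','green'):
  try:
    ce,s=blob(im,k,(0,0,640,330));print(k,ce.round(1),s,ray(c,*ce,.112).round(4))
  except Exception as e: print(k,'none')
E
```

```text
t 7.125 pos [0.5241 0.0724 0.2015] phi 124.06 tool d [-0.0507 -0.0526 -0.0985] turn 0.0668 q6 -0.504 w 0.7959228860661346 F [0.5 0.3 0.6] T [ 0.01 -0.02  0.01]
red [269.  249.4] [ 238  219   56   65 2305] [0.5123 0.0121 0.112 ]
blue [371.6 249. ] [ 348  219   55   64 2268] [0.5854 0.0619 0.112 ]
yellow [372.5 322.6] [350 315  43  15 413] [0.6306 0.0025 0.112 ]
green [263.4 322.6] [252 316  22  14 199] [ 0.5468 -0.0543  0.112 ]
```

View pics/w4.png

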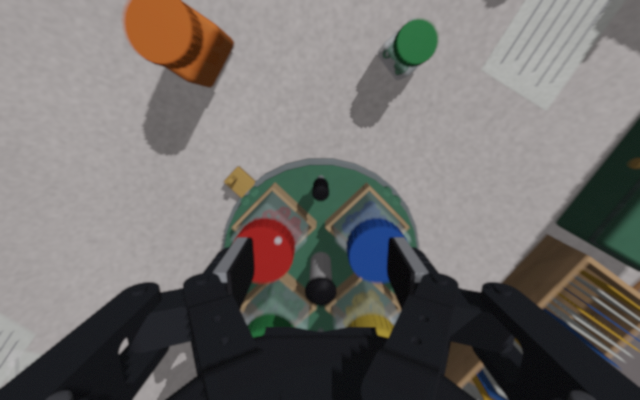

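The pointer and red lid line up at (240,182)/(266,250), and post and blue are at the left, so the click looks seated. Moving over the red lid.

{"api": "play_rows", "payload": {
  "motion": [
    [-0.0255,-0.0263,0,0,70],
    [-0.0252,-0.0263,0,0,70],
    [0,0,0,0.0195,70],
    [0,0,0,0.0195,70],
    [0,0,0,0,70]
  ]
}}

```text
time: 7.8
tool_pos: [0.5091, 0.0008, 0.2001]
tcp_rot: [1.8, 2.575, -0.0]
wrist_force: [0.9, 0.6, 0.7]
width: 0.816
```

```bash
python3 - <<'E'
from h import *
go(.509,.001,.083,110)
im,c=snap('wrist','w5')
print(proj(c,[.509,.001,.112]))
for k in('red','blue','yellow','green'):
  try:
    ce,s=blob(im,k,(0,0,640,340));print(k,ce.round(1),s,ray(c,*ce,.111).round(4))
  except Exception as e: print(k,'none')
E
```

```text
t 7.8 pos [0.5091 0.0008 0.2001] phi 110.08 tool d [ 3.000e-04 -1.000e-04  1.171e-01] turn 0.0002 q6 -0.398 w 0.8164351646429229 F [0.9 0.6 0.7] T [ 0.   -0.   -0.05]
[319.27212798 201.45034361]
red [320.9 196.1] [ 290  163   64   66 3214] [0.5088 0.0055 0.111 ]
blue [442.9 166.1] [ 410  134   67   66 3569] [0.5914 0.0619 0.111 ]
yellow [461.3 265.1] [ 428  242   61   51 1907] [ 0.6456 -0.0111  0.111 ]
green [348.5 295.1] [ 321  266   55   60 2409] [ 0.564  -0.0729  0.111 ]
```

View pics/w5.png

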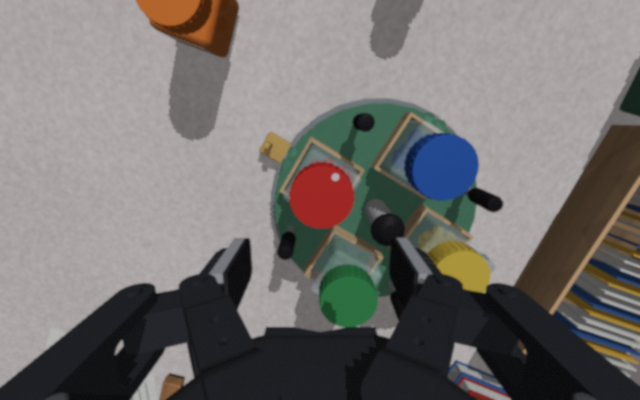

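```bash
cat >> h.py <<'E'
def fit(im,c,col,p0,zt=.112,box=None):
    from scipy.optimize import minimize
    h=cv2.cvtColor(im,cv2.COLOR_RGB2HSV);H,S,V=[h[...,i].astype(int) for i in range(3)]
    r={'red':(H<8)|(H>170),'blue':(H>105)&(H<130),'yellow':(H>18)&(H<32),'green':(H>58)&(H<80)}[col]
    m=(r&(S>(170 if col in('red','blue') else 150))&(V>25)).astype(np.uint8)
    u,v=proj(c,[*p0,zt]).astype(int);k=np.zeros_like(m);k[max(v-60,0):v+60,u-60:u+60]=1;m=cv2.morphologyEx(m*k,cv2.MORPH_CLOSE,np.ones((9,9)))
    a=np.linspace(0,6.28,60)
    def cost(p):
        q=np.array([proj(c,[p[0]/1e3+.027*np.cos(t),p[1]/1e3+.027*np.sin(t),z]) for z in(zt,zt-.024) for t in a])
        e=np.zeros((400*4,640*4),np.uint8);cv2.fillConvexPoly(e,cv2.convexHull((q*4+1.5).astype(np.int32)),255)
        e=cv2.resize(e,(640,400),interpolation=cv2.INTER_AREA)/255.
        return np.abs(e-m)[k>0].sum()/m.sum()
    o=minimize(cost,np.array(p0)*1e3,method='Nelder-Mead',options=dict(initial_simplex=np.array(p0)*1e3+np.array([[0,0],[5,0],[0,5]]),xatol=.1,maxiter=60))
    return o.x.round(1),round(o.fun,3)
E
python3 - <<'E'
from h import *
c=camera_info('wrist');im=cv2.imread('pics/w5.png')[:,:,::-1].copy()
print('w5 red',fit(im,c,'red',[.509,.003]),'blue',fit(im,c,'blue',[.592,.060]))
c['pose']=np.array([[0.256,-0.932,-0.257,0.622],[-0.967,-0.247,-0.067,-0.056],[-0.001,0.266,-0.964,0.457],[0,0,0,1]])
im=cv2.imread('pics/w1.png')[:,:,::-1].copy()
for k,p in dict(red=[.593,.057],blue=[.65,-.026],yellow=[.566,-.082]).items():print('w1',k,fit(im,c,k,p))
E
```

```text
w5 red (array([510.3,   3.1]), np.float64(0.102)) blue (array([592.4,  60.3]), np.float64(0.132))
w1 red (array([592.9,  57.8]), np.float64(0.177))
w1 blue (array([649.3, -24.5]), np.float64(0.141))
w1 yellow (array([565.1, -81.7]), np.float64(0.125))
```

{"api": "play_rows", "payload": {
  "motion": [
    [0.001,0.001,0.04,0,70],
    [0,0,0.04,0,70],
    [0,0,0.03,0,70],
    [0,0,0.007,0,70],
    [0,0,0,0,70]
  ]
}}

```text
time: 8.48
tool_pos: [0.5098, 0.0025, 0.0834]
tcp_rot: [-1.8, -2.575, 0.0]
wrist_force: [-0.4, -0.2, -0.4]
width: 0.813
```

{"api": "play_rows", "payload": {
  "motion": [
    [0,0,0,0,60],
    [0,0,0,0,50],
    [0,0,0,0,46],
    [0,0,0,0,46]
  ],
  "squeeze": 25
}}

```text
time: 8.98
tool_pos: [0.5107, 0.0023, 0.0848]
tcp_rot: [1.8, 2.572, 0.002]
wrist_force: [-1.1, -1.5, 6.7]
width: 0.621
```

```bash
python3 - <<'E'
from h import *
go(.5095,.002,.083,110)
E
```

```text
t 8.975 pos [0.5107 0.0023 0.0848] phi 110.04 tool d [ 0.0001 -0.0012  0.0018] turn 0.0001 q6 -0.394 w 0.6209556686785419 F [-1.1 -1.5  6.7] T [-0.01  0.19  0.01]
```

{"api": "play_rows", "payload": {
  "motion": [
    [0,0,0,0,46],
    [0,0,0,0,46],
    [0,0,0,-0.02,46],
    [0,0,0,-0.02,46],
    [0,0,0,0,46]
  ],
  "squeeze": 70
}}

```text
time: 9.6
tool_pos: [0.511, 0.0021, 0.085]
tcp_rot: [1.462, 2.777, 0.002]
wrist_force: [-1.7, -0.9, 6.6]
width: 0.605
```

```bash
python3 - <<'E'
from h import *
go(.5095,.002,.083,192)
im,c=snap('wrist','w6')
cv2.imwrite('pics/z6.png',cv2.resize(im[180:340,220:420,::-1],None,fx=4,fy=3.7,interpolation=2)[:600])
E
```

```text
t 9.6 pos [0.511  0.0021 0.085 ] phi 124.46 tool d [ 0.0007 -0.0013  0.002 ] turn -0.1876 q6 -0.646 w 0.6048698692163658 F [-1.7 -0.9  6.6] T [-0.21  0.19 -0.16]
```

View pics/z6.png

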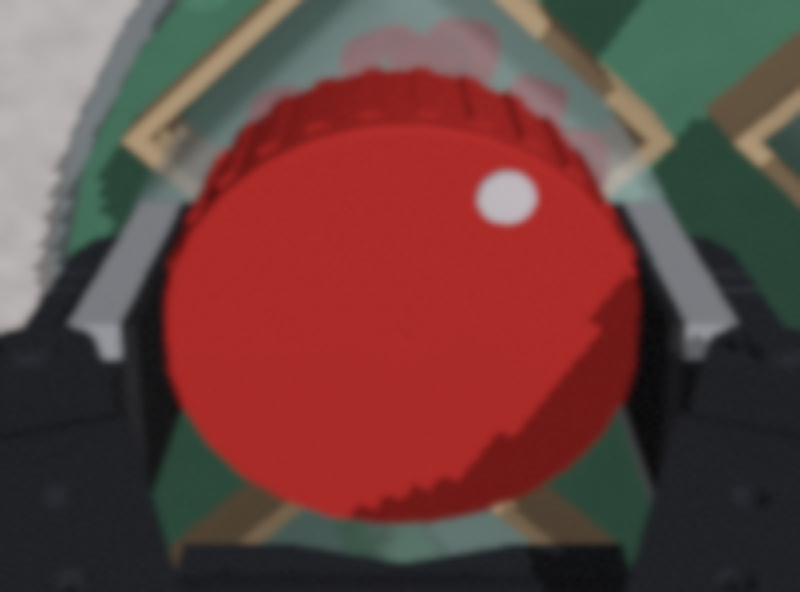

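The view shows the lid gripped, with the white dot at crop (505,197). It is turning with the fingers and nothing has slipped. Continuing.

{"api": "play_rows", "payload": {
  "motion": [
    [0,0,0,-0.0235,46],
    [0,0,0,-0.0235,46],
    [0,0,0,-0.0235,46],
    [0,0,0,-0.0235,46],
    [0,0,0,0,46]
  ]
}}

```text
time: 10.28
tool_pos: [0.5113, 0.0027, 0.0853]
tcp_rot: [0.591, 3.082, 0.002]
wrist_force: [-0.9, 0.9, 6.8]
width: 0.606
```

{"api": "play_rows", "payload": {
  "motion": [
    [0,0,0,-0.0235,46],
    [0,0,0,-0.0235,46],
    [0,0,0,-0.0235,46],
    [0,0,0,-0.0235,46],
    [0,0,0,0,46]
  ]
}}

```text
time: 10.9
tool_pos: [0.5112, 0.0034, 0.0853]
tcp_rot: [-0.331, 3.121, 0.002]
wrist_force: [-1.8, 3.5, 8.6]
width: 0.603
```

```bash
python3 - <<'E'
from h import *
go(.5095,.002,.083,192)
im,c=snap('wrist','w7')
cv2.imwrite('pics/z7.png',cv2.resize(im[180:340,220:420,::-1],None,fx=4,fy=3.7,interpolation=2)[:600])
E
```

```text
t 10.9 pos [0.5112 0.0034 0.0853] phi -167.88 tool d [ 0.0019 -0.001   0.0023] turn -0.9997 q6 -1.827 w 0.6028818429052375 F [-1.8  3.5  8.6] T [ 0.59  0.23 -0.19]
```

View pics/z7.png

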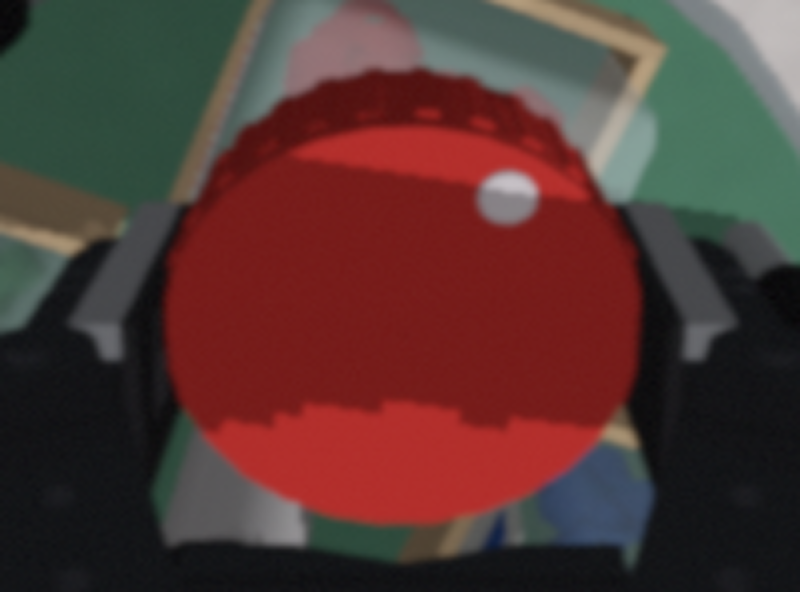

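The dot is at the same place in the gripper view (505,197), so there was no slip. The dot stands at about 158° in the world, roughly 79° from tight. Lifting a little to test.

{"api": "play_rows", "payload": {
  "motion": [
    [0,0,-0.0015,0,46],
    [0,0,-0.0015,0,46],
    [0,0,-0.0015,0,46],
    [0,0,-0.0015,0,46],
    [0,0,0,0,46]
  ]
}}

```text
time: 11.58
tool_pos: [0.5094, 0.0022, 0.0892]
tcp_rot: [0.332, -3.123, 0.0]
wrist_force: [0.7, 0.6, -0.0]
width: 0.608
```

```bash
python3 - <<'E'
from h import *
go(.5095,.002,.083,192)
im,c=snap('side','s8');u,v=proj(c,[.51,.002,.08]).astype(int);print(u,v)
cv2.imwrite('pics/z8.png',cv2.resize(im[v-40:v+40,u-50:u+50,::-1],None,fx=7,fy=7,interpolation=2))
E
```

```text
t 11.575 pos [0.5094 0.0022 0.0892] phi -167.88 tool d [-0.     -0.0002  0.0062] turn -0.9997 q6 -1.826 w 0.608376186256449 F [ 0.7  0.6 -0. ] T [ 0.09 -0.2   0.03]
341 191
```

View pics/z8.png

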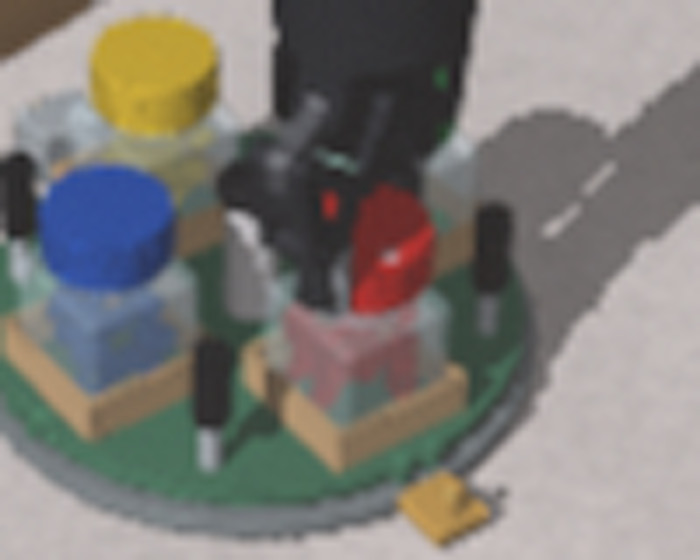

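The wrist carries no extra weight and the jar looks seated below the lid at crop (350,370), so the thread has let go. Lifting the rest.

{"api": "play_rows", "payload": {
  "motion": [
    [0,0,-0.003,0,46],
    [0,0,-0.004,0,46],
    [0,0,-0.005,0,46],
    [0,0,-0.005,0,46],
    [0,0,-0.005,0,46]
  ]
}}

```text
time: 12.25
tool_pos: [0.5097, 0.0024, 0.1118]
tcp_rot: [-0.331, 3.124, -0.0]
wrist_force: [0.3, -0.1, -0.1]
width: 0.606
```

{"api": "play_rows", "payload": {
  "motion": [
    [0,0,-0.004,0,46],
    [0,0,-0.002,0,46],
    [0,0,0,0,46],
    [0,0,0,0,46],
    [0,0,0,0,46]
  ]
}}

```text
time: 12.88
tool_pos: [0.5095, 0.0024, 0.117]
tcp_rot: [0.332, -3.124, -0.0]
wrist_force: [-0.9, 0.1, -0.1]
width: 0.603
```

```bash
python3 - <<'E'
from h import *
go(.5095,.002,.117,192)
im,c=snap('side','s9');u,v=proj(c,[.51,.002,.08]).astype(int)
w,_=snap('wrist','w9')
A=cv2.resize(im[v-40:v+40,u-50:u+50,::-1],(400,400),interpolation=2);B=cv2.resize(w[180:340,220:420,::-1],(400,400),interpolation=2)
cv2.imwrite('pics/z9.png',np.hstack([A,B]))
E
```

```text
t 12.875 pos [0.5095 0.0024 0.117 ] phi -167.88 tool d [ 0.0001 -0.0004  0.    ] turn -0.9997 q6 -1.826 w 0.6028726569471634 F [-0.9  0.1 -0.1] T [-0.    0.    0.01]
```

View pics/z9.png

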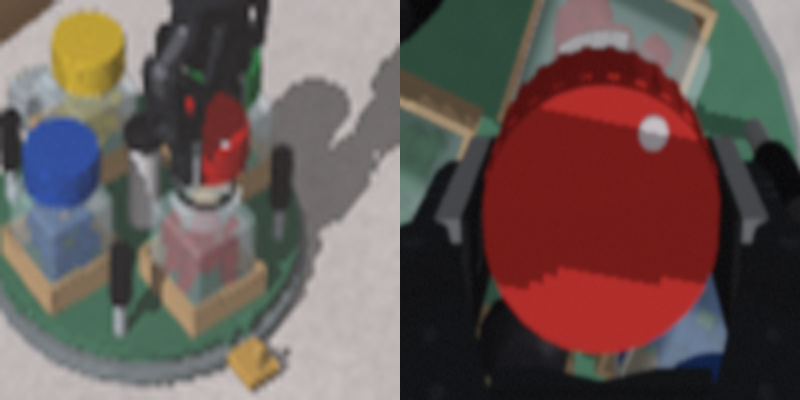

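The lid (220,135) is held clear above the open mouth (205,195). The jar is seated in its pocket at the pointer (255,360), and the dot hasn't moved in the grip. Handing in.

```bash
python3 -c "
from workcell import *
finish_job()"
```

```text
the job is handed in; nothing more can be done
```

The job is handed in at about 13 s of robot time, with the red lid off and held level over the open jar. The hand-in gave no verdict.

- **What I did:** I gripped post 0 and swung the rack one click counter-clockwise, which put the red jar at the brass pointer. I then gripped the lid at 70 N, turned it 82° counter-clockwise and lifted it straight up about 32 mm.
- **Last checks:** By the last images and arm readings, the jar was still seated in its pocket and the lid's lower edge was about 20 mm above the rim. The dot stayed put in the grip and stands roughly 79° from tight. The wrist force was under 1 N, so the jar was not being pulled up.
- **Disagreement and gaps:** The two wrist-camera estimates of the front place differed by about 3 mm, so I aimed at their average. I judged the click to be seated from the images and did not measure it. The final view did not show all the other jars or the things on the table, and I did not measure them.

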